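# Load the lens carousel and hold it facing the index post

## Task

Slip each of the two loose nickel mounting rings over the carousel post that it matches, the wide ring on the thick post and the narrow ring on the thin post, flat on the deck, and let go of them. Then turn the sprung carousel counter-clockwise until the telephoto lens lying on it points straight at the ball-topped steel index post on the counter, and finish while holding it there, still, against its spring; its upright steel grip post is there for turning and holding. Leave the other loose things on the counter where they are.

Things in the scene. Friction and masses are not known exactly. Their poses are not given: they have to be found in the camera images.
- ring_wide: loose nickel mounting ring (all sizes here in mm), outer diameter 62, bore 50, 14 tall, 60 g or so, lying flat on the counter; origin at the centre of its underside, z up
- ring_narrow: loose nickel mounting ring, the look-alike smaller one: outer diameter 48, bore 36, 14 tall, 40 g or so, lying flat on the counter; origin at the centre of its underside, z up
- carousel: round grey deck (diameter 250, top 30 above the counter) with lens, posts, a stub lens (40 wide, 24 tall) and battery (34 by 26, 18 tall) fixed on it; origin on the turning axis under the deck, axes as hub. It starts at its stop and turns counter-clockwise seen from above, up to 1.7 rad. A spring drives it back: at the grip post 1.5 N at the stop, 3 N at 0.6 rad, 4.5 N at 1.2 rad
- hub (a point): centre of the carousel, on the deck's top surface, on the turning axis; turns with the deck, its x axis is the direction in which the lens points, z up
- lens_front (a point): centre of the front glass of the matte grey telephoto lens, which is fixed on the deck lying level along a radius: 137 long, 50 to 56 in diameter, top 62 above the deck, front glass facing outward, 105 from the hub, 34 above the deck; x axis = lens axis, outward
- thick_post (a point): foot of the thick white post (diameter 42, 18 tall, rounded edge) on the deck's top surface; seen along the lens direction 40 behind and 69 left of the hub; axes as hub. Fingers that close along the lens direction here are clear of the lens. For the wide ring, 4 mm play all round; the narrow ring does not go over it
- thin_post (a point): foot of the thin white post (diameter 28, 18 tall, rounded edge) on the deck's top surface; seen along the lens direction 40 behind and 69 right of the hub; axes as hub. Free room as at the thick post. For the narrow ring, 4 mm play all round
- grip_post (a point): foot, on the deck's top surface, of the upright round steel grip post fixed on the deck: diameter 16 (low collar at the foot, 26 wide, 4 tall), 50 tall, 100 from the hub, straight behind the lens (opposite to where it points); axes as hub. It can turn between the fingers while led round the hub in a circle
- index_top (a point): top of the fixed dark steel index post on the counter outside the deck: pin of diameter 12 with an 18 ball on top, 81 tall, 165 from the carousel's axis; x axis points level from the carousel's axis to the index post. The lens must point at it; that is 0.6 to 1.2 rad counter-clockwise of where the lens points at the start
- tripod_foot: black steel tripod foot: round flared pad diameter 38, stem diameter 14, 45 tall; origin under its centre; a bystander, not to be moved
- target_disc: clear glass test target disc, diameter 52, 8 thick, flat on the counter; origin under its centre; a bystander, not to be moved
- filter_tin: glossy round filter tin, diameter 73, 22 tall; origin under its centre; a bystander, not to be moved
- lens_brush: small brush lying flat, 130 long; origin under its middle, x along it; a bystander, not to be moved
- lens_cap: black round lens cap, diameter 62, 9 thick; origin under its centre; a bystander, not to be moved
- screwdriver: screwdriver lying flat, 150 long; origin under its middle, x along it; a bystander, not to be moved
Mind the look-alikes: they are no part of the job. What is shaped like the ring_narrow but orange is not meant.

How it is judged (in metres and radians):
On the way:
1. each ring lies flat round its own post on the deck, let go (horizontal distance between ring_wide and thick_post below 0.008 m and z of ring_wide in the frame of thick_post below 0.004 m and angle between each of ring_wide, ring_narrow's own z axis and vertical below 0.1 rad and contact force between the fingers and ring_wide below 0.1 N and horizontal distance between ring_narrow and thin_post below 0.008 m and z of ring_narrow in the frame of thin_post below 0.004 m and contact force between the fingers and ring_narrow below 0.1 N), for 0.2 s.
At the end, for the whole second after the job is handed in: Wide ring on the thick post, narrow on the thin: centred within 8 mm, underside within 4 mm of the deck, tilt under 0.1 rad, not touched by the fingers; lens points at the index post within 0.09 rad; fingers hold the carousel (over 0.5 N), still (under 0.05 rad/s) (all of step 1 and angle between the x axis of lens_front and the x axis of index_top, either way round below 0.09 rad and angular speed of carousel below 0.05 rad/s and contact force between the fingers and carousel above 0.5 N); the arm keeps its last pose, push and grip.
It fails at once if a bystander on the counter is moved more than 25 mm (distance of any of tripod_foot, target_disc, filter_tin, lens_brush, lens_cap, screwdriver from where it was at the start of the episode above 0.025 m).
It also fails if it takes over 67 s, if anything falls off the work surface, if the arm or the gripper's body presses on something with over 40 N, if the wrist force passes 120 N, or if a joint passes its speed limit or range.

## Robot

A 6-joint arm with a two-finger parallel gripper is mounted at the origin on the work surface. World frame = base frame: x ahead of the robot, y to its left, z up, the work surface at z = 0. Lengths are in mm, angles in rad, forces in N, time in s.
With the tool pointing down it reaches from about 375 to 750 mm from the base axis. Payload 9 kg.
Tool frame: the origin (TCP) lies at the very end of the fingers, on their centre line; the grasp point (between the pads) lies 19 mm behind it (env.grasp_offset is the distance from the TCP to the grasp point, in mm); z points along the fingers, y is the line along which they close (so a half turn about z gives the same grasp; the last joint's range is limited). The gripper opens to 85 mm and grips with 20 to 120 N. Pads are 22 mm wide; open, the fingers measure 114 mm over their backs; the gripper's body (76 mm by 85 mm) begins 54 mm behind the grasp point. The pads swing forward as they close: fully open they stand 13 mm farther back than shut.
Start: joints at [-1.494, 0.104, 0.097, 1.564, 0, 1.353], TCP at [174.339, -574.145, 231.331] pointing down, gripper open.
Joint ranges: [-2.99, 2.99], [-0.84, 1.86], [-1.1, 1.16], [-1.84, 2.11], [-1.51, 1.56], [-3.14, 3.14]. Speed limits (rad/s): [2.22, 2.22, 2.57, 3.14, 3.14, 3.14].

## Interface

Orientations are given as a 3x3 rotation matrix whose columns are the frame's x, y, z axes.
In Python, from cell import env, imaging, finder gives the robot as it stands. The module is installed in compiled form; this text tells all that it offers.
- The arm moves only by the shell command python3 -m crank 'ROWS' [FORCE]. ROWS is JSON, a list of rows, each a list of 3 entries, a list of its own where there are three numbers: the shift along the world's x, y, z in mm, then the turn about the world's z in degrees, then the finger opening in mm, from 0 to 85.4. A call has 1 to 10 rows; each row shifts and turns the commanded pose from where the row before left it; what a row does not reach is not made up. A row lasts 1/10 s, in which the tool goes at most 50 mm and 8.59 degrees, less where a joint would pass 70% of its speed; a pose out of reach is approached as far as the arm can. A call with a gripper value outside its range is refused whole. The fingers move at their own pace and stop on an object; FORCE is the grip in N (left out, the last holds). Time passes only in rows, so rows that do not move let the fingers close. It gives the time, the measured TCP pose, the force, the opening and the grip force at its end, in the units of the state.
- env.observe(): the state, without advancing time (a new reading comes with each control period).
- imaging.get_image(name): name is "side" or "top" or "wrist"; returns (picture, depth): 420x560x3 uint8, red, green, blue; 420x560 float32, mm along the optical axis (not along the pixel's ray), 0 where there is no reading.
- imaging.camera_params(name): a dict with "intrinsics" (3x3 intrinsics, pixels), "k1" (the pictures are not rectified: a ray, as slopes to the right and down, at radius r is drawn at 1 + k1 r^2 times it, then the intrinsics apply), "eye" and "rotation" of the camera in the world. Camera axes: x right, y down, z forward; pixel columns grow to the right and rows downward; lengths in mm; the calibration is good to about 2 mm. A picture is of the moment at which its call begins: read the wrist's pose just before it. camera_params takes no time and is no camera call; for the wrist camera it gives the pose at the moment of the call.
- env.sign_off(): hands the job in; it is judged then, once.
Trained networks look in the newest picture that a camera, given by its name, has taken for a name from the list of things; names that differ only in an ending like _2 or _b are one class to them, and where a whole thing is asked for, a point or a joint stands for the part that bears it (a point fixed in the world has none). Each returns a list of dicts, best first, with "confidence" (0 to 1); they miss things now and then, are a little off and sometimes report something else, mostly with a low value. They report only what shows in the picture. A call takes as long as a camera call. They do not tell look-alikes from the thing itself.
- finder.regions_of(camera, query): "region" (420x560 bool, what is visible of it) and "box" ([left, top, width, height] in pixels, round what is visible of it).
The state is a dict: "time": time; "qpos": joint angles; "dq": joint speeds; "joint_efforts": joint torques, N m; "tcp_pos": TCP position; "orientation": TCP orientation; "contact_force": force on the tool from outside, world axes, zero at the start; "wrist_torque": the same for the moment, N m; "finger_gap": opening from 0.0 (shut) to 1.0 (fully open); "gripper_force": force on a finger pad.
Only numpy, scipy, OpenCV 4.12 (cv2) and the standard library are available. Lean on these libraries where they do the work, as an engineer would, in place of code of your own. Each camera call takes 0.05 s, during which the arm holds its last target. There are 200 camera calls.

## Working session

There is one attempt and no reset: what is moved stays moved. The work goes in short steps, Python scripts to look and compute and a shell command to move; the robot and the scene stay as the last step left them, time stands still between calls to the robot, and variables do not carry over. Pictures are saved under pics/ and viewed, at most 10 in all, crops included, and the job is handed in when it is done.

```bash
mkdir -p pics
cat > h.py <<'E'
import numpy as np, cv2
from cell import env, imaging, finder
def ray(p,uv):
    K=p["intrinsics"];k=p["k1"]
    d=np.array([(uv[0]-K[0][2])/K[0][0],(uv[1]-K[1][2])/K[1][1]]);s=d.copy()
    for _ in range(10): s=d/(1+k*(s@s))
    return np.asarray(p["rotation"])@np.array([s[0],s[1],1.])
def onz(p,uv,z):
    r=ray(p,uv);e=np.asarray(p["eye"]);return e+r*(z-e[2])/r[2]
def cloud(p,D):
    K=np.asarray(p["intrinsics"]);v,u=np.nonzero(D>0)
    d=np.stack([(u-K[0,2])/K[0,0],(v-K[1,2])/K[1,1]],1);s=d.copy()
    for _ in range(10): s=d/(1+p["k1"]*(s**2).sum(1,keepdims=True))
    z=D[v,u][:,None]
    return u,v,np.asarray(p["eye"])+np.hstack([s*z,z])@np.asarray(p["rotation"]).T
E
python3 - <<'E'
from h import *
o=env.observe();print(o["time"],o["tcp_pos"],o["orientation"])
for n in ("top","side"):
    im,D=imaging.get_image(n);p=imaging.camera_params(n);print(n,p)
    cv2.imwrite(f"pics/{n}0.png",im[:,:,::-1]);np.savez(f"{n}0.npz",im=im,D=D)
    for q in ("ring_wide","ring_narrow","carousel","index_top","lens_front","grip_post","thick_post","thin_post") if n=="top" else ():
        for r in finder.regions_of(n,q)[:4]:
            print(q,round(r["confidence"],2),r["box"])
E
```

```text
0.0 [ 174.32537488 -573.78082778  230.51455763] [[ 9.56841748e-01  2.90609462e-01 -9.64107213e-05]
 [ 2.90609331e-01 -9.56840878e-01  1.32297091e-03]
 [ 2.92218146e-04 -1.29389165e-03 -9.99999120e-01]]
top {'intrinsics': array([[533.76308096,   0.        , 277.92513895],
       [  0.        , 533.76308096, 220.13043171],
       [  0.        ,   0.        ,   1.        ]]), 'k1': -0.20204715540585236, 'eye': array([ 362.2144862 ,  -27.85996907, 1464.08098257]), 'rotation': array([[ 8.73411301e-04, -9.86037246e-01,  1.66522634e-01],
       [-9.99969102e-01,  4.39727893e-04,  7.84861714e-03],
       [-7.81225347e-03, -1.66524344e-01, -9.86006395e-01]])}
ring_wide 0.46 [344.0, 205.4, 23.0, 24.3]
ring_narrow 0.58 [365.1, 275.6, 17.4, 14.9]
ring_narrow 0.49 [273.3, 194.5, 13.5, 14.7]
ring_narrow 0.41 [373.5, 241.6, 16.4, 18.8]
carousel 0.58 [188.4, 200.4, 90.3, 87.2]
index_top 0.71 [189.6, 196.8, 91.5, 90.6]
lens_front 0.76 [188.3, 195.9, 94.7, 92.9]
grip_post 0.67 [187.4, 196.4, 92.9, 94.1]
grip_post 0.27 [296.4, 164.5, 21.4, 20.9]
thick_post 0.74 [187.6, 199.6, 92.8, 88.2]
thick_post 0.52 [402.1, 210.3, 25.1, 26.2]
thin_post 0.92 [187.6, 196.5, 93.6, 91.5]
side {'intrinsics': array([[529.91807876,   0.        , 276.582572  ],
       [  0.        , 529.91807876, 214.86976763],
       [  0.        ,   0.        ,   1.        ]]), 'k1': -0.08979881222629052, 'eye': array([  347.85514954, -1090.41997357,   750.31186939]), 'rotation': array([[ 0.9761183 , -0.1288503 ,  0.17490187],
       [-0.21634165, -0.50343833,  0.8365083 ],
       [-0.01973204, -0.85436962, -0.51929106]])}
```

Run:
```python
from h import *
im=np.load("top0.npz")["im"]
c=im[150:310,170:440]
cv2.imwrite("pics/topcrop.png",cv2.resize(c,None,fx=2.96,fy=2.96,interpolation=cv2.INTER_CUBIC)[:,:,::-1])
```

```text
(no output)
```

View pics/topcrop.png

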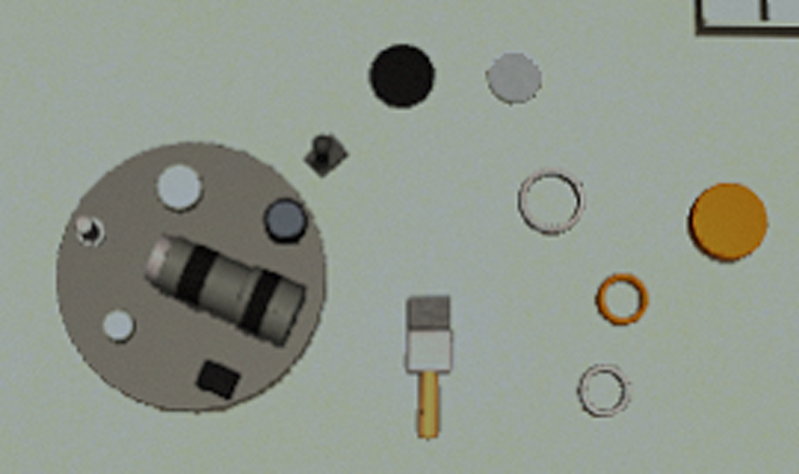

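View pics/side0.png

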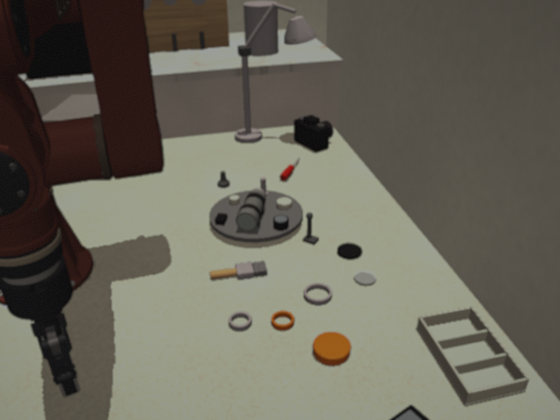

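The top crop shows the carousel at lower left (centre about px 234,244). There are three rings: a large silver one at px (356,218), an orange one at (380,251), and a small silver one at (374,282). The large silver one fits ring_wide. The small silver one fits ring_narrow by its nickel colour, and the orange one is the excluded look-alike. This crop is enlarged enough to confirm that.

Run:
```python
from h import *
from scipy.optimize import least_squares
d=np.load("top0.npz");im=d["im"];D=d["D"];p=imaging.camera_params("top")
P=lambda x,y,z:onz(p,(170+x/2.96-.33,150+y/2.96-.33),z).round(1)
for n,x,y,z in [("wide",551,202,7),("narrow",604,390,7),("orange",622,299,7),("hub",191,277,30),("thick",179,187,48),("thin",118,325,48),("grip top",86,224,80),("idx base",327,158,5),("idx ball",321,144,72),("lensfront",292,318,64),("lensback",160,257,64)]:
    q=P(x,y,z);print(n,q,np.hypot(q[0],q[1]).round())
u,v,C=cloud(p,D)
m=(abs(C[:,2]-30)<5)&(np.hypot(*(C[:,:2]-P(191,277,30)[:2]).T)<140)
pts=C[m][:,:2].astype(np.float32);print(m.sum(),C[m][:,2].mean(),cv2.minEnclosingCircle(pts))
ring=np.zeros(D.shape,np.uint8);ring[v[m],u[m]]=1
b=onz(p,(300,240),0);mm=(u>290)&(u<310)&(v>230)&(v<250);print("table z",C[mm][:,2].mean())
for q in [(356.1,218.2),(374,281.8),(380,251)]:
    mm=(np.hypot(u-q[0],v-q[1])<16)&(C[:,2]>7)&(C[:,2]<25)
    if mm.sum()>8: print(mm.sum(),C[mm].mean(0).round(1),cv2.minEnclosingCircle(C[mm][:,:2].astype(np.float32)))
```

```text
wide [ 614.4 -232.8    7. ] 657.0
narrow [ 438.  -278.6    7. ] 519.0
orange [ 522.6 -297.6    7. ] 601.0
hub [540.9 102.1  30. ] 550.0
thick [621.4 112.6  48. ] 632.0
thin [494.9 166.1  48. ] 522.0
grip top [582.1 192.3  80. ] 613.0
idx base [656.9 -22.4   5. ] 657.0
idx ball [656.3 -17.2  72. ] 657.0
lensfront [500.    8.5  64. ] 500.0
lensback [554.7 127.1  64. ] 569.0
4215 30.32316948747984 ((542.40869140625, 102.97120666503906), 124.3978500366211)
table z 0.27998164691868377
172 [ 614.9 -232.3   13.7] ((614.5481567382812, -233.0466766357422), 42.845726013183594)
127 [ 438.5 -278.5   13.1] ((447.252197265625, -283.5883483886719), 34.479496002197266)
122 [ 523.4 -296.7   13.2] ((521.0125732421875, -299.9154357910156), 42.3998908996582)
```

```bash
python3 -m crank '[[[36,28,0],8.5,85],[[36,28,0],8.5,85],[[36,28,0],8.5,85],[[36,28,0],8.5,85],[[36,28,0],8.5,85],[[36,28,0],8.5,85],[[36,28,0],8.5,85],[[36,28,0],8.5,85],[[36,28,0],8.5,85],[[36,28,0],8.5,85]]' 30; python3 -m crank '[[[18,14,0],8.5,85],[[18,14,0],8.5,85],[[14,10,0],8.5,85],[[14,10,-10],8.5,85],[[12,10,-10],8.5,85],[[4,3,-10],8.5,85],[[0,0,0],4,85],[[0,0,0],0,85],[[0,0,0],0,85]]'
python3 - <<'E'
from h import *
o=env.observe();print(o["time"],o["tcp_pos"],np.degrees(np.arctan2(*o["orientation"][[1,0],1])),o["qpos"])
p=imaging.camera_params("wrist");im,D=imaging.get_image("wrist");np.savez("w1.npz",im=im,D=D,**p)
print(p["eye"],p["rotation"])
cv2.imwrite("pics/w1.png",im[:,:,::-1])
for r in finder.regions_of("wrist","ring_wide")[:3]: print(r["confidence"],r["box"])
u,v,C=cloud(p,D);m=(abs(C[:,2]-14)<3)&(np.hypot(C[:,0]-614,C[:,1]+232.5)<45)
print(m.sum(),C[m].mean(0))
if m.sum()>20: print(cv2.minEnclosingCircle(C[m][:,:2].astype(np.float32)))
E
```

```text
time: 1.5
tcp_pos: [535.7, -292.7, 231.5]
orientation: [[-0.212, 0.977, 0.0], [0.977, 0.212, -0.0], [-0.0, 0.0, -1.0]]
contact_force: [0.1, 0.0, 0.7]
finger_gap: 0.996
gripper_force: 0.0
time: 2.4
tcp_pos: [614.4, -233.3, 201.6]
orientation: [[-0.919, 0.395, 0.0], [0.395, 0.919, -0.0], [-0.0, -0.0, -1.0]]
contact_force: [0.3, -0.7, -0.5]
finger_gap: 0.995
gripper_force: 0.0
2.4 [ 614.37159276 -233.25617315  201.56560059] 66.75384191392546 [-5.61387244e-01  2.77114154e-01  2.36347218e-01  1.52972240e+00
  3.98465817e-05 -1.55665242e-01]
[ 551.42873426 -206.90946538  344.95855252] [[ 3.95877820e-01  8.84498147e-01  2.46867942e-01]
 [ 9.18303188e-01 -3.81281050e-01 -1.06508288e-01]
 [-8.03151235e-05  2.68863887e-01 -9.63178179e-01]]
0.62 [249.9, 149.3, 68.2, 67.3]
1277 [ 614.3619234  -233.81929187   14.35328306]
((615.1950073242188, -234.13455200195312), 30.93100357055664)
```

View pics/w1.png

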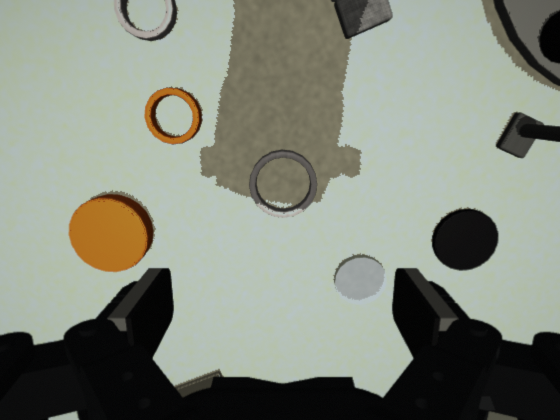

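```bash
python3 -m crank '[[[0.5,-0.5,-40],0,70],[[0,0,-45],0,70],[[0,0,-45],0,70],[[0,0,-40],0,70],[[0,0,-10],0,70],[[0,0,0],0,70],[[0,0,0],0,70]]' 30
python3 - <<'E'
from h import *
d=np.load("w1.npz");u,v,C=cloud({k:d[k] for k in("intrinsics","k1","eye","rotation")},d["D"])
m=(C[:,2]>150)&(v>250);print("open85 tip z",np.percentile(C[m][:,2],[0,.5,2,5]))
o=env.observe();print(o["tcp_pos"],o["finger_gap"])
p=imaging.camera_params("wrist");im,D=imaging.get_image("wrist")
u,v,C=cloud(p,D);m=(D>0)&(1>0) if 0 else (v>250)&(C[:,2]>o["tcp_pos"][2]-10)&(C[:,2]<60)&(D[v,u]<220)
print(m.sum(),np.percentile(C[m][:,2],[0,.5,2,5]))
cv2.imwrite("pics/w2.png",im[:,:,::-1])
E
```

```text
time: 3.2
tcp_pos: [616.1, -234.6, 24.0]
orientation: [[-0.92, 0.393, 0.003], [0.393, 0.92, -0.002], [-0.003, -0.0, -1.0]]
contact_force: [0.3, 0.1, 0.3]
finger_gap: 0.821
gripper_force: 0.0
open85 tip z [214.51943686 218.18092913 223.01205176 229.94904027]
[ 616.13077945 -234.56446643   23.98433509] 0.8211268782803162
6542 [13.98567132 14.01234771 14.08783845 14.24726399]
```

View pics/w2.png

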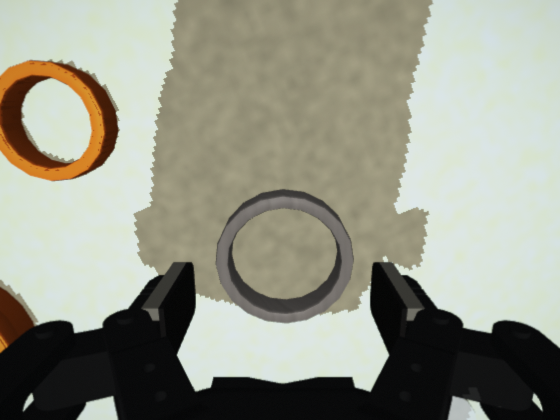

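```bash
python3 -m crank '[[[-1,0.5,-10],0,68],[[0,0,-8],0,68],[[0,0,-3],0,68],[[0,0,-2],0,68],[[0,0,0],0,68]]' 30
python3 - <<'E'
from h import *
o=env.observe();print(o["tcp_pos"],o["finger_gap"])
p=imaging.camera_params("wrist");im,D=imaging.get_image("wrist")
u,v,C=cloud(p,D);R=o["orientation"];L=(C-o["tcp_pos"])@R
m=(abs(L[:,1])>33)&(abs(L[:,1])<45)&(abs(L[:,0])<14)&(L[:,2]>-40)&(L[:,2]<12)
for s in(-1,1):
    k=m&(L[:,1]*s>0)&(C[:,2]>2.5);print(s,k.sum(),np.percentile(C[k][:,2],[0,1,5,20]))
E
```

```text
time: 3.75
tcp_pos: [613.6, -233.0, -2.1]
orientation: [[-0.92, 0.393, -0.0], [0.393, 0.92, 0.0], [0.001, 0.0, -1.0]]
contact_force: [0.3, -1.1, 0.3]
finger_gap: 0.798
gripper_force: 0.0
[ 613.61909974 -233.01593348   -2.05983212] 0.7980817589735059
-1 2207 [ 5.38759699  6.75031406  9.72481536 15.66847437]
1 2304 [ 2.67038186  6.96736888  9.71725512 15.69606137]
```

```bash
python3 -m crank '[[[0.8,-0.8,-2.5],0,66],[[0,0,0],0,56],[[0,0,0],0,56],[[0,0,0],0,56],[[0,0,0],0,56]]' 30; python3 -m crank '[[[0,0,20],0,56],[[0,0,40],0,56],[[0,0,40],0,56],[[0,0,20],0,56],[[0,0,0],0,56]]'
python3 - <<'E'
from h import *
o=env.observe();print(o["tcp_pos"],o["finger_gap"],o["gripper_force"])
p=imaging.camera_params("wrist");im,D=imaging.get_image("wrist")
R=finder.regions_of("wrist","ring_wide");print([(r["confidence"],r["box"]) for r in R[:2]])
u,v,C=cloud(p,D);L=(C-o["tcp_pos"])@o["orientation"]
np.save("L.npy",L)
m=(abs(L[:,1])<29)&(abs(L[:,0])<34)&(L[:,2]<12)&(L[:,2]>-60)
print(m.sum(),np.percentile(L[m],[1,50,99],axis=0))
cv2.imwrite("pics/w3.png",im[:,:,::-1])
E
```

```text
time: 4.3
tcp_pos: [614.8, -234.1, -4.0]
orientation: [[-0.92, 0.393, 0.0], [0.393, 0.92, -0.0], [-0.0, -0.0, -1.0]]
contact_force: [-0.0, -0.7, 0.9]
finger_gap: 0.699
gripper_force: 32.9
time: 4.8
tcp_pos: [616.5, -235.0, 120.1]
orientation: [[-0.92, 0.392, 0.005], [0.392, 0.92, -0.003], [-0.006, -0.001, -1.0]]
contact_force: [-0.0, -0.2, -0.9]
finger_gap: 0.702
gripper_force: 32.8
[ 616.45076149 -234.98078268  120.05933002] 0.7015179232819144 32.77955174446106
[(0.76, [203.3, 208.0, 160.4, 159.7])]
10456 [[-28.9262151  -28.39038884 -49.2124636 ]
 [ -3.48617403   1.1064983  -18.0090467 ]
 [ 30.2261378   28.9507011   -5.97285853]]
```

View pics/w3.png

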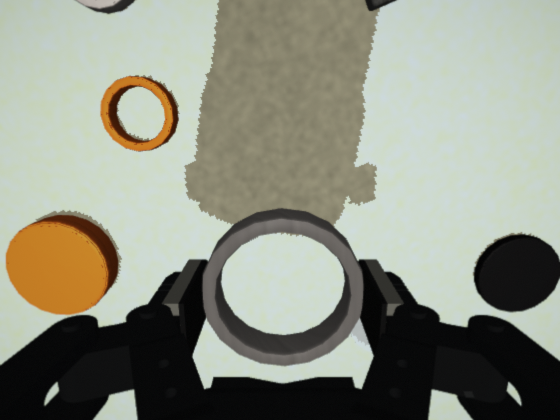

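```bash
python3 -m crank '[[[6,25,10],0,56],[[8,45,0],0,56],[[8,45,0],0,56],[[8,45,0],0,56],[[8,45,0],0,56],[[8,45,0],0,56],[[8,42,0],0,56],[[6,25,0],0,56],[[0,5,0],0,56],[[0,0,0],0,56]]'; python3 -m crank '[[[0,0,0],0,56],[[0,0,0],0,56]]'
python3 - <<'E'
from h import *
o=env.observe();print(o["tcp_pos"],o["finger_gap"],o["gripper_force"])
p=imaging.camera_params("wrist");im,D=imaging.get_image("wrist")
u,v,C=cloud(p,D);np.savez("w4.npz",im=im,D=D,**p)
for n,z,c in[("thick",48,(621,112.7)),("deck",30,(542,102.7)),("thin",48,(494,166)),("grip",80,(582,192))]:
    m=(abs(C[:,2]-z)<2.5)&(np.hypot(C[:,0]-c[0],C[:,1]-c[1])<(32 if n!="deck" else 135))
    if m.sum()>10: print(n,m.sum(),C[m].mean(0),cv2.minEnclosingCircle(C[m][:,:2].astype(np.float32)))
L=(C-o["tcp_pos"])@o["orientation"]
m=(abs(L[:,1])<33)&(abs(L[:,0])<36)&(abs(L[:,2]+17.5)<4)
print("ring in tool",m.sum(),np.percentile(L[m],[1,50,99],axis=0))
cv2.imwrite("pics/w4.png",im[:,:,::-1])
E
```

```text
time: 5.9
tcp_pos: [673.6, 88.8, 123.9]
orientation: [[-0.92, 0.391, -0.003], [0.391, 0.92, 0.0], [0.003, -0.001, -1.0]]
contact_force: [-0.2, -0.9, -1.1]
finger_gap: 0.698
gripper_force: 32.8
time: 6.1
tcp_pos: [674.4, 86.6, 125.4]
orientation: [[-0.919, 0.394, -0.001], [0.394, 0.919, -0.0], [0.001, -0.0, -1.0]]
contact_force: [0.4, -0.3, 0.4]
finger_gap: 0.7
gripper_force: 32.8
[674.37339374  86.6305169  125.35422052] 0.7000548041779298 32.78588724788278
thick 4023 [621.11131791 111.96206108  48.63693325] ((621.5880126953125, 111.84933471679688), 20.912954330444336)
deck 47633 [596.78483926  91.63923096  30.81214597] ((556.114990234375, 97.64407348632812), 123.90239715576172)
ring in tool 8344 [[-29.26498258 -30.65539582 -20.58723838]
 [  1.91789748  -0.52400902 -18.35780794]
 [ 30.03453775  29.47620805 -13.71318389]]
```

View pics/w4.png

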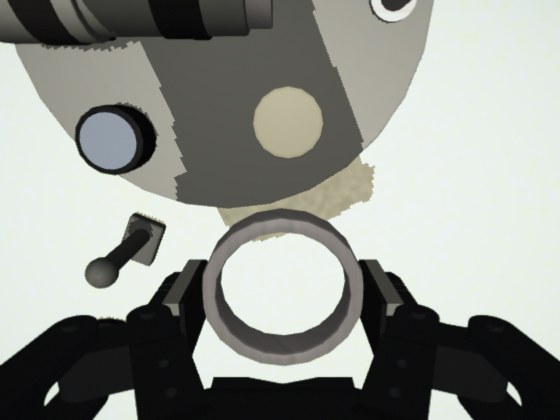

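```bash
python3 -m crank '[[[-25,12,0],0,56],[[-20,10,-15],0,56],[[-8,3,-20],0,56],[[0,0,-20],0,56],[[0,0,0],0,56],[[0,0,0],0,56]]'
```

```text
time: 6.75
tcp_pos: [621.7, 112.4, 71.2]
orientation: [[-0.919, 0.393, -0.0], [0.393, 0.919, 0.0], [0.0, -0.0, -1.0]]
contact_force: [0.1, -0.4, 0.1]
finger_gap: 0.697
gripper_force: 32.8
```

```bash
python3 -m crank '[[[-0.2,-0.4,-15],0,56],[[0,0,-15],0,56],[[0,0,-10],0,56],[[0,0,-4],0,56],[[0,0,0],0,56]]'
```

```text
time: 7.25
tcp_pos: [621.0, 112.7, 26.4]
orientation: [[-0.92, 0.392, -0.001], [0.392, 0.92, 0.0], [0.001, -0.0, -1.0]]
contact_force: [1.2, 0.4, -1.1]
finger_gap: 0.697
gripper_force: 32.8
```

```bash
python3 -m crank '[[[0,0,0],0,78],[[0,0,0],0,78],[[0,0,0],0,78],[[0,0,20],0,78],[[0,0,40],0,78],[[10,-10,40],0,78],[[20,-30,20],0,78],[[20,-30,0],0,78],[[0,-10,0],0,78]]'
python3 - <<'E'
from h import *
p=imaging.camera_params("wrist");im,D=imaging.get_image("wrist")
u,v,C=cloud(p,D)
r=np.hypot(C[:,0]-621.3,C[:,1]-112)
m=(abs(C[:,2]-44.5)<2)&(r<40)&(r>22);print(m.sum(),C[m].mean(0),C[m][:,2].std(),cv2.minEnclosingCircle(C[m][:,:2].astype(np.float32)))
m=(abs(C[:,2]-48.8)<1.3)&(r<21);print(m.sum(),C[m].mean(0))
E
```

```text
time: 8.15
tcp_pos: [673.7, 29.7, 147.6]
orientation: [[-0.919, 0.395, 0.003], [0.395, 0.919, -0.001], [-0.003, 0.0, -1.0]]
contact_force: [-0.1, 0.1, -0.2]
finger_gap: 0.918
gripper_force: 0.0
2736 [620.19267415 112.15384287  44.50973843] 0.7963902224701634 ((621.3491821289062, 111.94441223144531), 30.993839263916016)
3258 [621.19559657 111.66877479  48.76590201]
```

```bash
python3 -m crank '[[[-18,-22,5],0,60],[[-26,-34,0],0,60],[[-26,-34,0],0,60],[[-26,-34,0],0,60],[[-26,-34,0],0,60],[[-26,-34,0],0,60],[[-26,-34,0],0,60],[[-26,-34,0],0,60],[[-23,-31,0],0,60],[[-10,-14,0],0,60]]';python3 -m crank '[[[0,0,0],0,60],[[0,0,0],0,60]]'
python3 - <<'E'
from h import *
o=env.observe();print(o["tcp_pos"])
p=imaging.camera_params("wrist");im,D=imaging.get_image("wrist")
u,v,C=cloud(p,D);r=np.hypot(C[:,0]-438.3,C[:,1]+278.5)
m=(abs(C[:,2]-14)<3)&(r<32);print(m.sum(),C[m].mean(0),cv2.minEnclosingCircle(C[m][:,:2].astype(np.float32)),im[v[m],u[m]].mean(0))
E
```

```text
time: 9.2
tcp_pos: [436.6, -273.5, 151.5]
orientation: [[-0.919, 0.394, -0.0], [0.394, 0.919, 0.0], [0.0, -0.0, -1.0]]
contact_force: [-0.3, 0.5, 0.0]
finger_gap: 0.707
gripper_force: 0.0
time: 9.4
tcp_pos: [438.5, -271.5, 151.6]
orientation: [[-0.92, 0.393, 0.0], [0.393, 0.92, 0.001], [0.0, 0.001, -1.0]]
contact_force: [0.5, 0.2, 0.4]
finger_gap: 0.7
gripper_force: 0.0
[ 438.46359113 -271.52571894  151.6023627 ]
1300 [ 435.92852488 -279.08011863   14.311139  ] ((436.5668029785156, -279.4060363769531), 23.918907165527344) [93.15692308 89.91384615 85.93      ]
```

```bash
python3 -m crank '[[[-2,-7.8,-25],0,60],[[0,0,-40],0,60],[[0,0,-40],0,60],[[0,0,-25],0,60],[[0,0,-10],0,60],[[0,0,-6],0,60],[[0,0,0],0,60],[[0,0,0],0,60]]'
```

```text
time: 10.25
tcp_pos: [437.4, -280.7, 7.3]
orientation: [[-0.92, 0.392, 0.002], [0.392, 0.92, -0.001], [-0.002, -0.001, -1.0]]
contact_force: [-0.4, 0.0, -0.7]
finger_gap: 0.703
gripper_force: 0.0
```

```bash
python3 -m crank '[[[0,0,-6],0,58],[[-0.5,0.5,-2.5],0,56],[[0,0,0],0,54],[[0,0,0],0,42],[[0,0,0],0,42],[[0,0,0],0,42],[[0,0,0],0,42]]' 30;  python3 -m crank '[[[0,0,20],0,42],[[0,0,40],0,42],[[0,0,40],0,42],[[0,0,30],0,42],[[0,0,0],0,42]]'
```

```text
time: 10.95
tcp_pos: [436.1, -279.9, -2.3]
orientation: [[-0.92, 0.393, 0.0], [0.393, 0.92, -0.0], [-0.001, -0.0, -1.0]]
contact_force: [-0.2, 0.4, 3.0]
finger_gap: 0.546
gripper_force: 32.9
time: 11.45
tcp_pos: [437.7, -281.4, 131.9]
orientation: [[-0.92, 0.392, 0.005], [0.392, 0.92, -0.005], [-0.006, -0.003, -1.0]]
contact_force: [0.6, -0.1, -0.7]
finger_gap: 0.548
gripper_force: 31.1
```

```bash
python3 -m crank '[[[8,28,8],0,42],[[14,46,0],0,42],[[14,46,0],0,42],[[14,46,0],0,42],[[14,46,0],0,42],[[14,46,0],0,42],[[14,46,0],0,42],[[14,46,0],0,42],[[11,46,0],0,42],[[5,22,0],0,42]]';python3 -m crank '[[[0,0,0],0,42],[[0,0,0],0,42],[[0,0,0],0,42]]'
python3 - <<'E'
from h import *
o=env.observe();print(o["tcp_pos"],o["finger_gap"],o["gripper_force"])
p=imaging.camera_params("wrist");im,D=imaging.get_image("wrist")
u,v,C=cloud(p,D)
for n,z,c,R in[("thin",48.7,(494,166),18),("grip",80,(582,192),14)]:
    m=(abs(C[:,2]-z)<2)&(np.hypot(C[:,0]-c[0],C[:,1]-c[1])<R)
    if m.sum()>10: print(n,m.sum(),C[m].mean(0),cv2.minEnclosingCircle(C[m][:,:2].astype(np.float32)))
L=(C-o["tcp_pos"])@o["orientation"]
m=(abs(L[:,1])<26)&(abs(L[:,0])<30)&(abs(L[:,2]+16.3)<3)
print("ring in tool",m.sum(),np.percentile(L[m],[1,50,99],axis=0))
cv2.imwrite("pics/w5.png",im[:,:,::-1])
E
```

```text
time: 12.45
tcp_pos: [557.5, 141.9, 133.8]
orientation: [[-0.921, 0.39, -0.002], [0.39, 0.921, 0.001], [0.002, 0.0, -1.0]]
contact_force: [1.0, -0.5, -0.2]
finger_gap: 0.546
gripper_force: 31.2
time: 12.75
tcp_pos: [557.6, 137.5, 134.7]
orientation: [[-0.919, 0.393, -0.001], [0.393, 0.919, -0.0], [0.001, -0.001, -1.0]]
contact_force: [-0.5, -0.0, 0.4]
finger_gap: 0.546
gripper_force: 31.2
[557.55701099 137.4737687  134.65411459] 0.5457765668522235 31.170396991074085
thin 1640 [494.36036937 165.63643886  48.66190106] ((494.389892578125, 165.606689453125), 13.70584487915039)
grip 582 [580.64651153 193.58978247  80.49778697] ((580.9496459960938, 193.63134765625), 8.063125610351562)
ring in tool 5739 [[-23.16467533 -24.18868973 -18.63447396]
 [  1.47114263  -0.53490162 -16.75775207]
 [ 22.48588053  22.86410254 -13.5097024 ]]
```

View pics/w5.png

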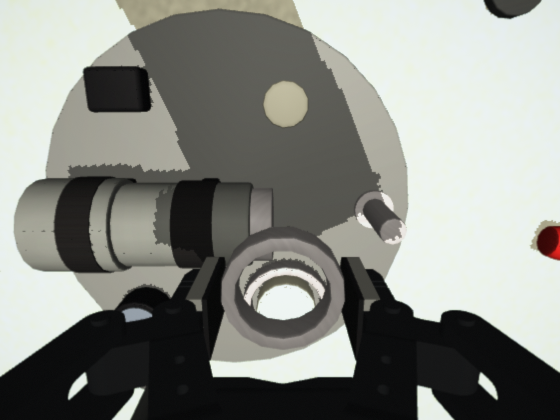

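```bash
python3 -m crank '[[[-25,12,0],0,42],[[-28,12,0],0,42],[[-10,4,-20],0,42],[[0,0,-30],0,42],[[0,0,-5],0,42],[[0,0,0],0,42],[[0,0,0],0,42]]'
```

```text
time: 13.5
tcp_pos: [495.8, 165.9, 81.6]
orientation: [[-0.919, 0.393, 0.001], [0.393, 0.919, 0.0], [-0.001, 0.001, -1.0]]
contact_force: [0.9, -0.5, 0.2]
finger_gap: 0.546
gripper_force: 31.2
```

```bash
python3 -m crank '[[[-1,-0.3,-20],0,42],[[0,0,-15],0,42],[[0,0,-12],0,42],[[0,0,-6],0,42],[[0,0,0],0,42]]'
```

```text
time: 14.0
tcp_pos: [494.4, 166.1, 27.9]
orientation: [[-0.92, 0.393, 0.001], [0.393, 0.92, 0.0], [-0.001, 0.0, -1.0]]
contact_force: [0.3, -0.1, 0.1]
finger_gap: 0.545
gripper_force: 31.3
```

```bash
python3 -m crank '[[[0,0,0],0,62],[[0,0,0],0,62],[[0,0,0],0,62],[[0,0,20],0,62],[[0,0,40],0,62],[[10,0,45],-5,62],[[25,0,20],-8.5,62],[[25,0,0],-8.5,62],[[0,0,0],-8.5,62],[[0,0,0],0,62]]'
python3 - <<'E'
from h import *
p=imaging.camera_params("wrist");im,D=imaging.get_image("wrist")
u,v,C=cloud(p,D)
for n,c,ri,ro in(("narrow",(494.4,165.6),15.5,28),("wide",(621.3,112),22,36)):
    r=np.hypot(C[:,0]-c[0],C[:,1]-c[1])
    m=(abs(C[:,2]-44.5)<2)&(r<ro)&(r>ri)
    if m.sum()>10: print(n,m.sum(),C[m].mean(0),C[m][:,2].std(),cv2.minEnclosingCircle(C[m][:,:2].astype(np.float32)))
m=(abs(C[:,2]-80.4)<2)&(np.hypot(C[:,0]-581,C[:,1]-193)<14)
if m.sum()>10: print("grip",m.sum(),C[m].mean(0))
o=env.observe();print(o["tcp_pos"],np.degrees(np.arctan2(*o["orientation"][[1,0],1])),o["qpos"])
im,D=imaging.get_image("side");p=imaging.camera_params("side");u,v,C=cloud(p,D)
m=(C[:,2]>70)&(C[:,2]<90)&(np.hypot(C[:,0]-656,C[:,1]+19)<20);print("ball side",m.sum(),C[m].mean(0) if m.any() else 0)
im,D=imaging.get_image("top");p=imaging.camera_params("top");u,v,C=cloud(p,D)
m=(C[:,2]>65)&(C[:,2]<90)&(np.hypot(C[:,0]-656,C[:,1]+19)<20);print("ball top",m.sum(),C[m].mean(0) if m.any() else 0)
E
```

```text
time: 15.0
tcp_pos: [554.3, 165.9, 152.1]
orientation: [[-0.591, 0.806, -0.0], [0.806, 0.591, -0.0], [0.0, -0.0, -1.0]]
contact_force: [-0.1, 0.4, -0.3]
finger_gap: 0.725
gripper_force: 0.0
narrow 1669 [494.5458547  165.96277981  44.53970394] 0.7796885390731835 ((494.9564514160156, 165.13902282714844), 23.85198211669922)
wide 1642 [620.20621232 112.9516313   44.37320275] 0.7574241022549633 ((621.1113891601562, 112.08854675292969), 31.234891891479492)
grip 501 [580.83486321 194.04327337  80.56144848]
[553.76857272 166.01350129 152.00814297] 36.573177698638474 [ 6.51572965e-02  3.77730523e-02 -1.15631457e-01  1.41807065e+00
  1.54481935e-05  9.97631356e-01]
ball side 33 [651.9741852  -23.60135105  76.3194194 ]
ball top 36 [654.06711622 -16.38367571  77.8964019 ]
```

```bash
python3 -m crank '[[[10,10,0],-8.5,45],[[10,10,0],-8.5,45],[[7,8,0],-8.5,45],[[0,0,0],-8.5,45],[[0,0,0],-8.5,45],[[0,0,0],-8.5,45],[[0,0,0],-8.5,45],[[0,0,0],0,45],[[0,0,0],0,45]]' 30
python3 - <<'E'
from h import *
d=np.load("w4.npz");u,v,C=cloud({k:d[k] for k in("intrinsics","k1","eye","rotation")},d["D"])
m=(C[:,2]>64)&(C[:,2]<90)&(np.hypot(C[:,0]-655,C[:,1]+19)<22);print(m.sum(),cv2.minEnclosingCircle(C[m][:,:2].astype(np.float32)),C[m][:,2].max())
P=C[m]; A=np.c_[2*P,np.ones(len(P))];s=np.linalg.lstsq(A,(P**2).sum(1),rcond=None)[0];print("ball",s[:3],np.sqrt(s[3]+s[:3]@s[:3]))
E
```

```text
time: 16.05
tcp_pos: [580.7, 194.1, 152.4]
orientation: [[0.387, 0.922, 0.0], [0.922, -0.387, -0.0], [0.0, 0.0, -1.0]]
contact_force: [-0.7, 0.5, 0.7]
finger_gap: 0.526
gripper_force: 0.0
879 ((654.9063110351562, -17.89824104309082), 8.876928329467773) 82.68884033312514
ball [655.14202256 -18.58665574  72.89340089] 8.84335004448401
```

```bash
python3 -m crank '[[[0.2,-0.1,-30],0,45],[[0,0,-35],0,45],[[0,0,-30],0,45],[[0,0,-16],0,45],[[0,0,0],0,45],[[0,0,0],0,10],[[0,0,0],0,10],[[0,0,0],0,10],[[0,0,0],0,10],[[0,0,0],0,10]]' 40
python3 - <<'E'
import numpy as np
h=np.array([542.3,101.9]);a0=-112.95
f=lambda t:h-100*np.array([np.cos(np.radians(a0+t)),np.sin(np.radians(a0+t))])
for k in range(0,23):
    print(k,f(3*k).round(1),(f(3*k+3)-f(3*k)).round(2))
E
```

```text
time: 17.05
tcp_pos: [582.1, 194.3, 43.6]
orientation: [[0.392, 0.92, 0.002], [0.92, -0.392, 0.001], [0.001, 0.002, -1.0]]
contact_force: [-3.7, 0.5, 7.3]
finger_gap: 0.17
gripper_force: 39.0
0 [581.3 194. ] [-4.87  1.91]
1 [576.4 195.9] [-4.97  1.66]
2 [571.5 197.6] [-5.05  1.39]
3 [566.4 199. ] [-5.11  1.13]
4 [561.3 200.1] [-5.16  0.86]
5 [556.1 200.9] [-5.2   0.59]
6 [550.9 201.5] [-5.23  0.32]
7 [545.7 201.8] [-5.24  0.04]
8 [540.5 201.9] [-5.23 -0.23]
9 [535.2 201.7] [-5.21 -0.51]
10 [530.  201.1] [-5.18 -0.78]
11 [524.8 200.4] [-5.13 -1.05]
12 [519.7 199.3] [-5.07 -1.32]
13 [514.7 198. ] [-4.99 -1.58]
14 [509.7 196.4] [-4.9  -1.84]
15 [504.8 194.6] [-4.8  -2.09]
16 [500.  192.5] [-4.68 -2.34]
17 [495.3 190.2] [-4.55 -2.58]
18 [490.7 187.6] [-4.41 -2.82]
19 [486.3 184.8] [-4.26 -3.04]
20 [482.  181.7] [-4.09 -3.26]
21 [478.  178.4] [-3.92 -3.47]
22 [474. 175.] [-3.73 -3.67]
```

```bash
python3 -m crank '[[[-4.9,1.9,0],3,10],[[-5,1.7,0],3,10],[[-5,1.4,0],3,10],[[-5.1,1.1,0],3,10],[[-5.2,0.9,0],3,10],[[-5.2,0.6,0],3,10],[[-5.2,0.3,0],3,10],[[-5.2,0,0],3,10],[[-5.2,-0.2,0],3,10],[[-5.2,-0.5,0],3,10]]'
```

```text
time: 18.05
tcp_pos: [531.6, 201.7, 43.6]
orientation: [[-0.123, 0.992, 0.004], [0.992, 0.123, 0.001], [0.001, 0.004, -1.0]]
contact_force: [1.4, 1.2, 3.4]
finger_gap: 0.171
gripper_force: 39.5
```

```bash
python3 -m crank '[[[-5.2,-0.8,0],3,10],[[-5.1,-1.1,0],3,10],[[-5.1,-1.3,0],3,10],[[-5,-1.6,0],3,10],[[-4.9,-1.8,0],3,10],[[-4.8,-2.1,0],3,10],[[-4.7,-2.3,0],3,10],[[-4.6,-2.6,0],3,10],[[-4.4,-2.8,0],3,10],[[-4.3,-3,0],3,10]]';python3 -m crank '[[[-4.1,-3.3,0],3,10],[[-3.9,-3.5,0],3,10],[[0,0,0],0,10],[[0,0,0],0,10],[[0,0,0],0,10]]'
python3 - <<'E'
from h import *
o=env.observe();print(o["tcp_pos"],o["finger_gap"],o["gripper_force"],o["contact_force"])
h=np.array([542.3,101.9]);d=h-o["tcp_pos"][:2];print(np.degrees(np.arctan2(d[1],d[0])),np.hypot(*d))
for n in("wrist","top"):
    p=imaging.camera_params(n);im,D=imaging.get_image(n);u,v,C=cloud(p,D);cv2.imwrite(f"pics/end_{n}.png",im[:,:,::-1])
    a=np.radians(-46.8);dd=np.array([np.cos(a),np.sin(a)]);l=np.array([-dd[1],dd[0]])
    for nm,s,ri,ro in(("thick",1,22,36),("thin",-1,15.5,28)):
        c=h-40*dd+69*s*l
        r=np.hypot(C[:,0]-c[0],C[:,1]-c[1])
        m=(abs(C[:,2]-48.7)<1.5)&(r<ri+2);print(n,nm,c,m.sum(),C[m].mean(0) if m.any() else 0)
        m=(abs(C[:,2]-44.4)<1.5)&(r<ro)&(r>ri-2);
        if m.sum()>10: print("  ring",m.sum(),cv2.minEnclosingCircle(C[m][:,:2].astype(np.float32)))
    m=(C[:,2]>83)&(C[:,2]<94)&(np.hypot(*(C[:,:2]-h).T)<108)&((C[:,:2]-h)@dd>20)
    if m.sum()>20:
        q=C[m][:,:2];vx=cv2.fitLine(q.astype(np.float32),cv2.DIST_L2,0,.01,.01).ravel();print("lens top",m.sum(),vx,np.degrees(np.arctan2(vx[1],vx[0])))
E
```

```text
time: 19.05
tcp_pos: [483.4, 182.7, 43.6]
orientation: [[-0.603, 0.798, 0.004], [0.798, 0.603, 0.002], [-0.001, 0.005, -1.0]]
contact_force: [0.5, 5.0, 4.4]
finger_gap: 0.175
gripper_force: 39.6
time: 19.55
tcp_pos: [475.3, 176.0, 43.6]
orientation: [[-0.681, 0.732, 0.004], [0.732, 0.681, 0.002], [-0.001, 0.004, -1.0]]
contact_force: [-0.8, 5.5, 5.6]
finger_gap: 0.173
gripper_force: 39.8
[475.28197056 175.97496957  43.56254363] 0.17301628076758996 39.813217520713806 [-0.81144849  5.45177047  5.57899049]
-47.86333291554451 99.89252918719258
wrist thick [565.21695105 178.29249541] 356 [555.0732605  185.98487794  48.61684216]
wrist thin [464.61928047  83.82499479] 185 [458.26035313  92.83312623  48.49287141]
  ring 74 ((458.4957580566406, 98.558837890625), 4.218838214874268)
top thick [565.21695105 178.29249541] 47 [571.02137636 172.57349969  48.7554488 ]
  ring 32 ((565.6044921875, 176.29293823242188), 30.37570571899414)
top thin [464.61928047  83.82499479] 30 [466.06565537  83.93960274  48.70836403]
  ring 35 ((466.5286865234375, 85.14241027832031), 22.624324798583984)
lens top 404 [  0.6643142   -0.74745345 584.91675     55.927845  ] -48.370266
```

View pics/end_wrist.png

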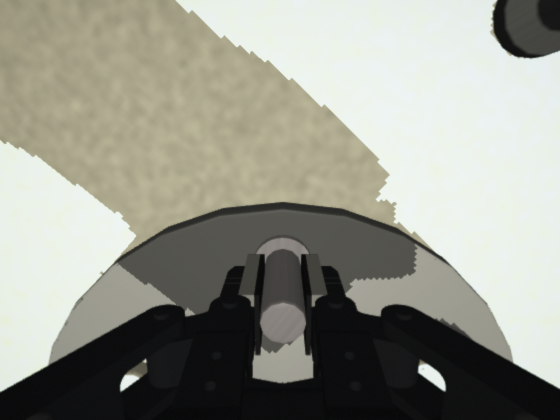

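The wrist view shows the grip post (px 283,320) firmly between the pads, and the lens is about 1.3° short of the target. I'll nudge it the rest of the way, let it settle, then check and hand in.

```bash
python3 -m crank '[[[-0.8,-0.7,0],0.6,10],[[-0.8,-0.7,0],0.6,10],[[0,0,0],0,10],[[0,0,0],0,10],[[0,0,0],0,10],[[0,0,0],0,10],[[0,0,0],0,10],[[0,0,0],0,10]]'
python3 - <<'E'
from h import *
o=env.observe();h=np.array([542.3,101.9]);d=h-o["tcp_pos"][:2];print(np.degrees(np.arctan2(d[1],d[0])),np.hypot(*d),o["gripper_force"],abs(o["dq"]).max())
p=imaging.camera_params("top");im,D=imaging.get_image("top");u,v,C=cloud(p,D)
dd=d/np.hypot(*d);m=(C[:,2]>83)&(C[:,2]<94)&(np.hypot(*(C[:,:2]-h).T)<108)&((C[:,:2]-h)@dd>20)
vx=cv2.fitLine(C[m][:,:2].astype(np.float32),cv2.DIST_L2,0,.01,.01).ravel();print(np.degrees(np.arctan2(vx[1],vx[0])))
c=im[150:310,170:440];cv2.imwrite("pics/endcrop.png",cv2.resize(c,None,fx=2.96,fy=2.96)[:,:,::-1])
E
```

```text
time: 20.45
tcp_pos: [473.8, 174.6, 43.5]
orientation: [[-0.696, 0.718, 0.004], [0.718, 0.696, 0.002], [-0.001, 0.004, -1.0]]
contact_force: [0.1, 5.2, 4.3]
finger_gap: 0.173
gripper_force: 39.8
-46.68213267789703 99.89636133277672 39.7835236787796 0.0016478916229544622
-45.929745
```

View pics/endcrop.png

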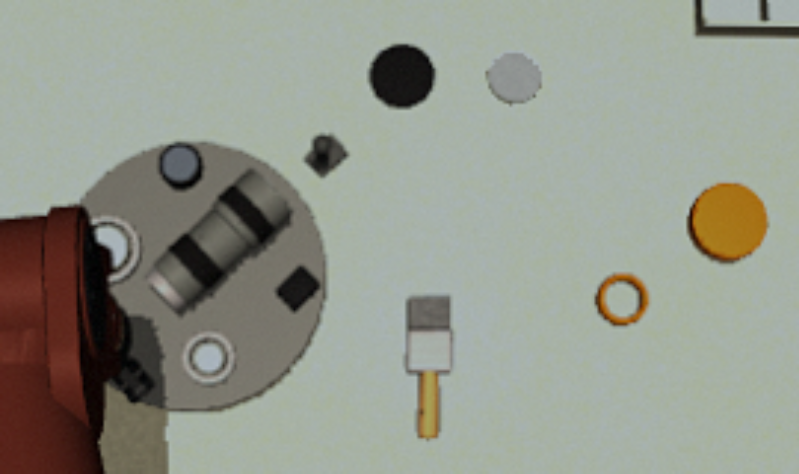

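The lens (crop 260,200) points at the index post (325,150). Both rings are around their posts (110,245 and 208,357), and the bystanders in view haven't moved.

```bash
python3 -c "
from cell import env
print(env.sign_off())"
```

```text
the job is handed in; nothing more can be done
None
```

I handed the job in at about 20.5 s: each ring measured flat and centred on its own post, and the arm is holding the carousel still with the lens within about 1° of the index post; no verdict came back.

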